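# Close the hold-down bar of a tub carrier

## Task

The steel hold-down bar of the wooden tub carrier stands open. Swing it down across the tub about its pivot bolt and shift it lengthwise in its long pivot slot so that the open slot in its lower edge drops over the second bolt, until the bar lies level, fully home on that bolt; then let go. Leave the tub in its place, and do not knock over or push away the pastry cutter and the lemon.

Things in the scene. Friction and masses are not known exactly. Their poses are not given: they have to be found in the camera images.
- carrier: Fixed pale wooden base 164 x 200 mm, top 12 mm up, with two steel uprights 150 mm apart, 99 mm high, 24 mm wide. Origin: underside centre; y axis from second bolt to pivot bolt, z up; turned up to 0.5 rad. The bar swings in its plane x = 0; uprights are behind it (x = 8 to 20 mm), bolt heads in front (x = -8 to -15 mm, 18 mm across). Bolts lie along x, 8 mm thick.
- pivot_bolt (a point): Centre of the pivot bolt, in the swing plane, 85 mm above the worktop.
- second_bolt (a point): Centre of the second bolt, in the swing plane, 150 mm from the pivot bolt (at carrier y = -75 mm) and also 85 mm above the worktop.
- bar_swing (a joint): Angle of the bar about the pivot bolt (rad): 0 level and home on the second bolt, pi/2 upright, up to 2.0 leaning back. Stiff pivot (friction 0.08 N m): the bar stays where left near upright, sinks by itself below about 1.0. With the slot not over the second bolt, its lower edge rests on that bolt at about 0.12.
- bar_slide (a joint): Position of the bar along its length in its long pivot slot (m): 0 where the open slot fits over the second bolt, positive outward (grip end farther from the pivot bolt). Range -0.018 to +0.012, held by about 2 N of friction. At the start the bar is 10 to 18 mm too far in.
- bar_slot (a point): Centre of the open slot, on the bar's centre line. The steel bar is flat, 6 mm thick, 28 mm high when level; the slot is 16 mm wide, flared to 22 mm where it opens in the lower edge (14 mm below the centre line), and ends 4 mm above that line. Home: this point lies on the second bolt's centre. It lies on the line from pivot bolt to grip, 58 mm short of the grip point.
- bar_grip (a point): Middle of the black plastic grip at the bar's free end, on the centre line: 52 mm long (26 mm to the end), 14 mm thick across the swing plane, 26 mm high when level. 208 mm from the pivot bolt when bar_slide is 0. Nothing stands beside it; held across its thickness from above, the bar turns between the fingers.
- tub: Closed plastic margarine tub with a lid, 137 x 96 x 53 mm, standing between low lips on the carrier's base under the bar. It stands loose, and its lid is 6 mm below the lowered bar. Origin: centre of its underside.
- cutter: Small loose fluted metal pastry ring, 52 mm across and 30 mm high, standing just behind the carrier. Origin: centre of its underside.
- lemon: Loose lemon, 71 x 53 x 51 mm, to the right of the carrier, beside the fixed microwave oven (about 0.3 m high, filling x > 0.48 m, y < -0.35 m: keep the arm clear of it). Origin: centre of its underside.
Mind the look-alikes: they are no part of the job. There is more than one size of the tub; the job needs the largest.

How it is judged:
By the outcome, as a careful person would: the job done as asked, in the order asked, and still so for the second after the job is handed in, with the robot touching nothing.
It also fails if it takes over 54 s, if anything falls off the work surface, if the arm or the gripper's body presses on something with over 40 N, if the wrist force passes 120 N, or if a joint passes its speed limit or range.

## Robot

A 6-joint arm with a two-finger parallel gripper is mounted at the origin on a cart in front of the work surface, level with it; the furniture and walls round the work are solid. World frame = base frame: x ahead of the robot, y to its left, z up, the work surface at z = 0. Lengths are in m, angles in rad, forces in N, time in s.
With the tool pointing down it reaches from about 0.225 to 0.875 m from the base axis. Payload 3.4 kg.
Tool frame: the origin (TCP) lies between the finger pads; the fingertips stand 22 mm ahead of it and the grasp point (between the pads) lies 3 mm ahead of it (manip.finger_overhang is the distance from the TCP to the fingertips, in m); z points along the fingers, y is the line along which they close (so a half turn about z gives the same grasp; the last joint's range is limited). The gripper opens to 85 mm and grips with 20 to 120 N. Pads are 22 mm wide; open, the fingers measure 114 mm over their backs; the gripper's body (76 mm by 85 mm) begins 54 mm behind the grasp point. The pads swing forward as they close: fully open they stand 13 mm farther back than shut.
Start: joints at [1.096, 0.276, 1.505, -0, 1.361, -0.121], TCP at [0.199, 0.539, 0.224] pointing down, gripper open.
Joint ranges: [-2.89, 2.89], [-0.75, 2.08], [0.22, 2.7], [-1.18, 4.32], [0.11, 2.71], [-2.7, 2.7]. Speed limits (rad/s): [2.57, 2.57, 3.14, 3.14, 3.14, 3.14].

## Interface

Orientations are given as a unit quaternion [w, x, y, z].
In Python, from rig import get_state, eyes, order, manip gives the robot as it stands.
- The arm moves only by the tool drive_tool, never from a script. Its argument "rows" is a list of rows, each a list of 4 numbers: the shift along the tool's x, y, z in units of 25 mm (1.0 is 25 mm), then the turn about the tool's z in units of 6 degrees (1.0 is 6 degrees). A call has exactly 8 rows; each row is the pose to reach, as a shift and turn from the pose commanded when the call began, along the tool's axes at that moment; what a row does not reach only later rows make up. A row lasts 1/12 s, in which the tool goes at most 41.7 mm and 7.16 degrees, less where a joint would pass 70% of its speed; a pose out of reach is approached as far as the arm can. A call with a gripper value outside its range is refused whole. "grip" is the finger opening in mm, from 0 to 85.4, set as the call begins (left out, the last holds). The fingers move at their own pace and stop on an object; "newtons" is the grip in N (left out, the last holds). Time passes only in rows, so rows that repeat a pose let the fingers close, or fill a call up. It gives the time, the measured TCP pose, the force, the opening and the grip force at its end, in the units of the state.
- get_state(): the state, without advancing time (a new reading comes with each control period).
- eyes.get_image(name): name is "side" or "top"; returns (picture, depth): 480x640x3 uint8, red, green, blue; 480x640 float32, m along the optical axis (not along the pixel's ray), 0 where there is no reading.
- eyes.camera_info(name): a dict with "fx", "fy", "cx", "cy" (pixels), "R" (3x3) and "t" (3): a world point X has camera coordinates R X + t. Camera axes: x right, y down, z forward; pixel columns grow to the right and rows downward; lengths in m; the calibration is good to about 2 mm. A picture is of the moment at which its call begins. camera_info takes no time and is no camera call.
- order.sign_off(): hands the job in; it is judged then, once.
The state is a dict: "clock": time; "qpos": joint angles; "qd": joint speeds; "effort": joint torques, N m; "position": TCP position; "ee_rot": TCP orientation; "contact_force": force on the tool from outside, world axes, zero at the start; "moment": the same for the moment, N m; "width": finger opening in m; "gripper_force": force on a finger pad.
Only numpy, scipy, OpenCV 4.12 (cv2) and the standard library are available. Lean on these libraries where they do the work, as an engineer would, in place of code of your own. Each camera call takes 0.05 s, during which the arm holds its last target. There are 200 camera calls.

## Working session

There is one attempt and no reset: what is moved stays moved. The work goes in short steps, Python scripts to look and compute and a tool call to move; the robot and the scene stay as the last step left them, time stands still between calls to the robot, and variables do not carry over. Pictures are saved under pics/ and viewed, at most 11 in all, crops included, and the job is handed in when it is done.

Besides the shell and the picture viewer there is one more tool, called after "Emit:" as a command line: name --pt "numbers of a row" for each row, then --argument value for the rest. drive_tool: Moves the arm, as the interface text tells. Its arguments: {"type":"object","properties":{"rows":{"type":"array","items":{"type":"array","items":{"type":"number"}}},"grip":{"type":"number"},"newtons":{"type":"number"}},"required":["rows"]}

```bash
mkdir -p pics
cat > h.py <<'E'
import numpy as np,cv2
from rig import get_state,eyes,order,manip
def snap(tag):
    for n in("side","top"):
        im,d=eyes.get_image(n); cv2.imwrite(f"pics/{tag}_{n}.png",im[:,:,::-1]); np.save(f"pics/{tag}_{n}.npy",d)
def pt(tag,n,u,v,z=None):
    c=eyes.camera_info(n);d=np.load(f"pics/{tag}_{n}.npy")
    w=d[int(v)-1:int(v)+2,int(u)-1:int(u)+2];w=w[w>0];zz=z or np.median(w)
    return np.array(c["R"]).T@(np.array([(u-c["cx"])/c["fx"]*zz,(v-c["cy"])/c["fy"]*zz,zz])-np.array(c["t"]))
def proj(n,X):
    c=eyes.camera_info(n);p=np.array(c["R"])@X+np.array(c["t"]);return p[0]/p[2]*c["fx"]+c["cx"],p[1]/p[2]*c["fy"]+c["cy"]
def tri(a,b):
    A=[];B=[]
    for n,(u,v) in(("side",a),("top",b)):
        c=eyes.camera_info(n);R=np.array(c["R"]);t=np.array(c["t"])
        for k,w in((0,(u-c["cx"])/c["fx"]),(1,(v-c["cy"])/c["fy"])):
            A.append(R[k]-w*R[2]);B.append(w*t[2]-t[k])
    return np.linalg.lstsq(np.array(A),np.array(B),rcond=None)[0]
E
python3 - <<'E'
from h import *
snap("a");np.set_printoptions(precision=3,suppress=True)
for n in("side","top"):
    c=eyes.camera_info(n);print(n,c["fx"],-np.array(c["R"]).T@c["t"],np.array(c["R"])[2])
print(get_state())
E
```

```text
side 569.1784828890326 [ 0.199 -0.874  0.857] [ 0.316  0.692 -0.649]
top 513.8006645707623 [ 0.449 -0.039  0.995] [ 0.134 -0.019 -0.991]
{'clock': 0.1, 'qpos': array([ 1.096,  0.277,  1.506, -0.   ,  1.361, -0.121]), 'qd': array([ 0.   , -0.001, -0.003, -0.001, -0.004, -0.001]), 'effort': array([ -0.   , -41.77 , -24.64 ,  -0.   ,   0.006,   0.   ]), 'position': array([0.199, 0.539, 0.224]), 'ee_rot': array([-0.   ,  0.176,  0.984, -0.001]), 'contact_force': array([ 0.066, -0.132, -0.25 ]), 'moment': array([ 0.018, -0.03 , -0.002]), 'gripper_force': 0.0, 'width': 0.08553771231883163}
```

View pics/a_side.png

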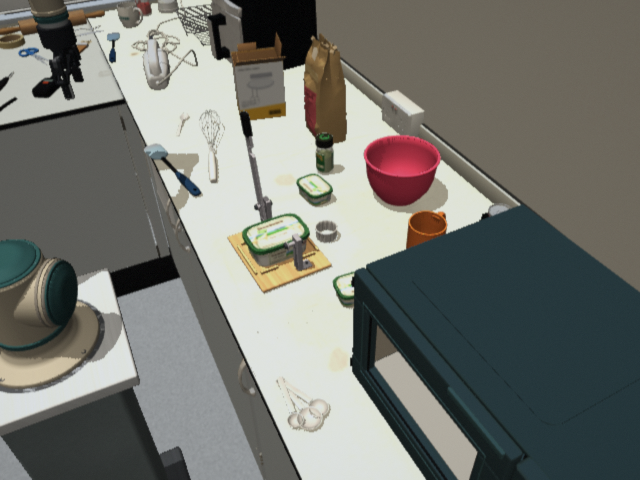

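View pics/a_top.png

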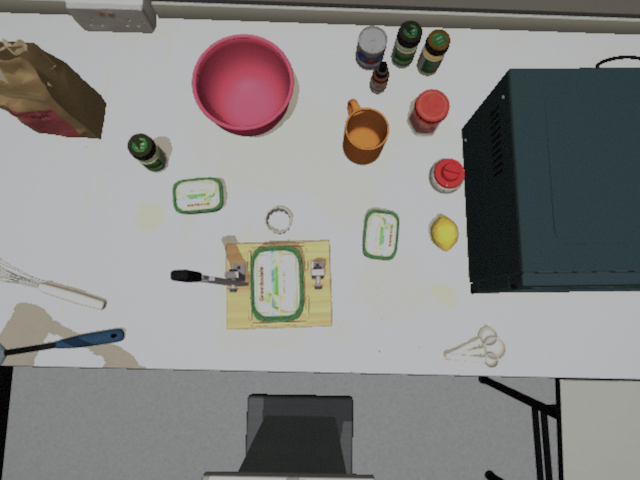

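The side view shows the open bar from its pivot at about (265,210) up to the black grip at about (246,124). The second upright is at about (298,250), and the large tub on the base is at about (276,235). In the top view the grip is at about (186,276), the pivot post at (237,276), the second post at (318,273), the cutter at (279,220) and the lemon at (445,233). Look-alikes in the top view are the small tubs at (199,195) and (381,234), and the dark handle of the spatula at (90,340). None of these is on the carrier, so I'll take the bar on the carrier and check it in a crop.

Run:
```python
from h import *
a=cv2.imread("pics/a_side.png")[100:290,220:345];b=cv2.imread("pics/a_top.png")[230:340,160:345]
a=cv2.resize(a,None,fx=3.1,fy=3.1,interpolation=2)
b=cv2.resize(b,None,fx=2.2,fy=2.2,interpolation=2)
o=np.zeros((600,800,3),np.uint8);o[:a.shape[0],:a.shape[1]]=a;o[:b.shape[0],390:390+b.shape[1]]=b
cv2.imwrite("pics/c1.png",o)
np.set_printoptions(precision=4,suppress=True)
for n,u,v in[("side",246,124),("side",254,165),("top",180,276),("top",190,276),("top",215,279),("top",278,285)]:print(n,u,v,pt("a",n,u,v))
# base outline from wood colour, height ~12mm
d=np.load("pics/a_top.npy");im=cv2.imread("pics/a_top.png");c=eyes.camera_info("top")
vv,uu=np.mgrid[230:340,210:345]
P=np.array([pt("a","top",u,v) for u,v in zip(uu.ravel(),vv.ravel())])
m=(abs(P[:,2]-.012)<.004);hsv=cv2.cvtColor(im,cv2.COLOR_BGR2HSV)[vv.ravel(),uu.ravel()]
m&=(hsv[:,1]>60)&(hsv[:,0]<30)&(hsv[:,0]>8)
r=cv2.minAreaRect(P[m][:,:2].astype(np.float32)*1000);print(r,m.sum())
t=abs(P[:,2]-.068)<.006
print("tub",cv2.minAreaRect(P[t][:,:2].astype(np.float32)*1000),t.sum())
h=P[(P[:,2]>.085)&(P[:,2]<.11)];print("high",h[:,:3][::3])
```

```text
side 246 124 [0.494  0.1298 0.2818]
side 254 165 [0.4965 0.1144 0.1908]
top 180 276 [0.4943 0.1433 0.2997]
top 190 276 [0.4954 0.1325 0.2891]
top 215 279 [0.4975 0.1152 0.2021]
top 278 285 [0.498  0.0283 0.0628]Traceback (most recent call last):
  File "<stdin>", line 12, in <module>
  File "h.py", line 7, in pt
    c=eyes.camera_info(n);d=np.load(f"pics/{tag}_{n}.npy")
ValueError: time passes only in moves, steps and waits
```

View pics/c1.png

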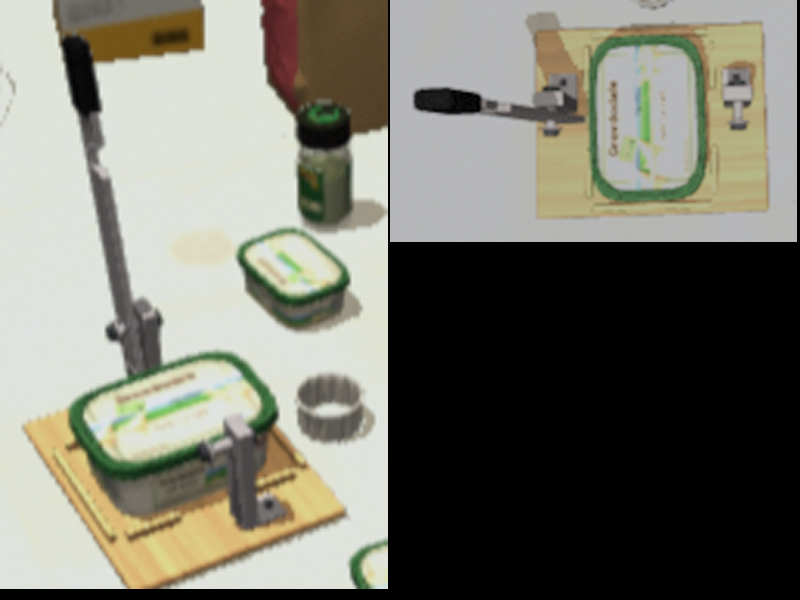

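The crop confirms the choice: the bar with the black grip is hinged on the left post of the carrier and leans back. The second bolt's head is at about side (287,246) / top (318,285). The pivot bolt's head is at about side (256,207) / top (233,288).

```bash
cat >> h.py <<'E'
def cloud(tag,n,u0,u1,v0,v1):
    c=eyes.camera_info(n);d=np.load(f"pics/{tag}_{n}.npy");vv,uu=np.mgrid[v0:v1,u0:u1];z=d[vv,uu]
    P=np.stack([(uu-c["cx"])/c["fx"]*z,(vv-c["cy"])/c["fy"]*z,z],-1)
    P=(P-np.array(c["t"]))@np.array(c["R"]);im=cv2.imread(f"pics/{tag}_{n}.png")
    return P[z>0],cv2.cvtColor(im,cv2.COLOR_BGR2HSV)[vv,uu][z>0]
E
python3 - <<'E'
from h import *
np.set_printoptions(precision=4,suppress=True)
P,H=cloud("a","top",205,345,230,340)
m=(abs(P[:,2]-.012)<.006)&(H[:,1]>60)&(H[:,0]<30)&(H[:,0]>8)
print("base",cv2.minAreaRect(P[m][:,:2].astype(np.float32)*1000),m.sum())
t=(abs(P[:,2]-.066)<.006)&(P[:,1]>-.03)&(P[:,1]<.085)
print("tub",cv2.minAreaRect(P[t][:,:2].astype(np.float32)*1000),np.median(P[t][:,2]))
for nm,s in(("second",P[(P[:,2]>.08)&(P[:,2]<.12)&(P[:,1]<0)]),("pivot",P[(P[:,2]>.08)&(P[:,2]<.12)&(P[:,1]>.05)])):
    print(nm,len(s),s.min(0),s.max(0),np.median(s,0))
for n,w in(("top",(165,235,260,295)),("side",(235,275,105,215))):
    P,H=cloud("a",n,*w);m=(P[:,2]>.125)&(P[:,2]<.4)&(P[:,0]<.52)&(P[:,0]>.47)&(P[:,1]<.2)
    Q=P[m];g=Q[(H[m][:,2]<45)];b=Q[(H[m][:,2]>70)]
    print(n,"grip",len(g),g.min(0),g.max(0),g.mean(0),"bar",len(b),np.linalg.svd(b-b.mean(0))[2][0],b.mean(0))
print("tri second",tri((287,246),(318,285)),"pivot",tri((256,207),(233,288)))
print("tri grip end/mid",tri((246,124),(185,276)))
E
```

```text
base ((502.84375, 31.86932373046875), (162.4005584716797, 198.37115478515625), 3.319161891937256) 3701
tub ((501.4110412597656, 31.41946792602539), (136.22341918945312, 95.43367004394531), 2.5355091094970703) 0.06285598393698094
second 194 [ 0.4912 -0.0522  0.0818] [ 0.5304 -0.031   0.1029] [ 0.5153 -0.042   0.0921]
pivot 231 [0.4825 0.0922 0.08  ] [0.5228 0.1215 0.1198] [0.5064 0.1056 0.0954]
top grip 272 [0.489  0.1258 0.2543] [0.5033 0.1554 0.302 ] [0.4957 0.1381 0.2881] bar 234 [ 0.0249 -0.24   -0.9705] [0.4952 0.1234 0.2057]
side grip 189 [0.489  0.1234 0.2477] [0.5026 0.152  0.3049] [0.4945 0.1332 0.2802] bar 372 [ 0.0025 -0.2089 -0.9779] [0.497  0.1223 0.196 ]
tri second [ 0.499  -0.0441  0.085 ] pivot [0.4885 0.1054 0.0875]
tri grip end/mid [0.4969 0.1428 0.2745]
```

Emit:
drive_tool --pt "0 0 -1.5 1" --pt "0 0 -3 2" --pt "0 0 -4.5 3" --pt "-1.2 -0.8 -5.6 4" --pt "-2.4 -1.5 -5.8 5" --pt "-3.7 -2.3 -5.8 6" --pt "-5 -3.1 -5.8 7" --pt "-6 -3.8 -5.8 8" --grip 60

```text
clock: 0.77
position: [0.3082, 0.3963, 0.3693]
ee_rot: [0.001, 0.563, 0.826, -0.0]
contact_force: [0.3, -0.7, -0.7]
width: 0.0603
gripper_force: 0.0
```

```bash
cat >> h.py <<'E'
from scipy.spatial.transform import Rotation as Ro
np.set_printoptions(precision=4,suppress=True)
C=np.array([.5028,.0319]);YAW=np.radians(3.1)
ex=np.array([np.cos(YAW),np.sin(YAW)]);ey=np.array([-ex[1],ex[0]]);PIV=C+.075*ey
def arc(th,r):  # grip point in world
    return np.r_[PIV-ey*r*np.cos(th),.085+r*np.sin(th)]
def go(*targets):  # grasp-point targets -> tool units
    s=get_state();q=s["ee_rot"];R=Ro.from_quat([q[1],q[2],q[3],q[0]]).as_matrix()
    y=R[:2,1];d=np.arctan2(y[1],y[0])-YAW;d=(d+np.pi/2)%np.pi-np.pi/2
    print("pos",s["position"],"t",s["clock"],"F",s["contact_force"],"w",s["width"],"turn units",np.degrees(d)/6)
    for T in targets: print(T,(R.T@(np.array(T)+[0,0,.003]-s["position"]))/.025)
E
python3 -c "
from h import *
g=arc(1.81,.195);go(g+[0,0,.083],g)"
```

```text
pos [0.3082 0.3963 0.3693] t 0.7667 F [ 0.3214 -0.6676 -0.6746] w 0.06031472320389745 turn units 3.051010077413357
[0.4962 0.1529 0.3574] [-11.8075   3.4486   0.3688]
[0.4962 0.1529 0.2744] [-11.804    3.4472   3.6888]
```

Emit:
drive_tool --pt "-1.5 0.4 0 1" --pt "-3 0.9 0 2" --pt "-4.5 1.3 0 3.05" --pt "-6 1.8 0 3.05" --pt "-7.5 2.2 0 3.05" --pt "-9 2.6 0 3.05" --pt "-10.5 3.1 0 3.05" --pt "-11.8 3.45 0.2 3.05"

```text
clock: 1.43
position: [0.4981, 0.154, 0.3648]
ee_rot: [0.001, 0.686, 0.728, 0.001]
contact_force: [0.6, 0.6, -0.4]
width: 0.0602
gripper_force: 0.0
```

```bash
python3 -c "
from h import *
g=arc(1.81,.195);go(g);snap('b')
a=cv2.imread('pics/b_side.png')[80:230,200:320];b=cv2.imread('pics/b_top.png')[230:330,120:320]
a=cv2.resize(a,None,fx=4,fy=4,interpolation=2)[:600];b=cv2.resize(b,None,fx=1.6,fy=1.6,interpolation=2)
o=np.zeros((600,800,3),np.uint8);o[:,:480]=a[:,:480];o[:b.shape[0],480:480+b.shape[1]]=b;cv2.imwrite('pics/c2.png',o)"
```

```text
pos [0.4981 0.154  0.3648] t 1.4333 F [ 0.5591  0.5967 -0.361 ] w 0.06024544034863336 turn units 0.04494633327455585
[0.4962 0.1529 0.2744] [-0.0398 -0.0815  3.492 ]
```

View pics/c2.png

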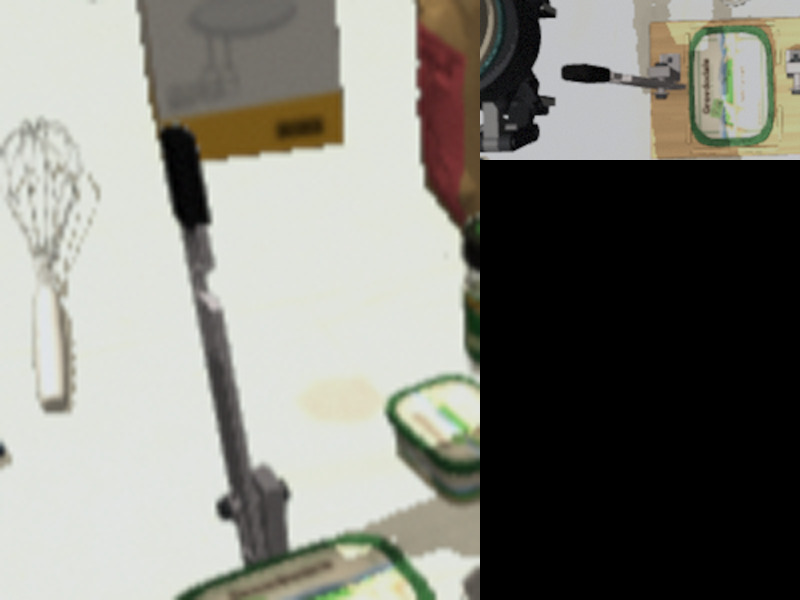

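The side crop shows the grip in line with the tool. It spans about (241,112)–(252,136), the open slot in the bar's edge is at about (252,152), and the pivot is at about (262,206). The top crop shows the fingers astride the grip line, with nothing touched, so I'll descend.

Emit:
drive_tool --pt "-0.04 -0.08 0.8 0.05" --pt "-0.04 -0.08 1.6 0.05" --pt "-0.04 -0.08 2.4 0.05" --pt "-0.04 -0.08 3.2 0.05" --pt "-0.04 -0.08 3.5 0.05" --pt "-0.04 -0.08 3.5 0.05" --pt "-0.04 -0.08 3.5 0.05" --pt "-0.04 -0.08 3.5 0.05"

```text
clock: 2.2
position: [0.4951, 0.1555, 0.2782]
ee_rot: [0.001, 0.687, 0.726, 0.001]
contact_force: [-0.3, -0.1, -0.7]
width: 0.0599
gripper_force: 0.0
```

Emit:
drive_tool --pt "0 0 0 0" --pt "0 0 0 0" --pt "0 0 0 0" --pt "0 0 0 0" --pt "0 0 0 0" --pt "0 0 0 0" --pt "0 0 0 0" --pt "0 0 0 0" --grip 5 --newtons 30

```text
clock: 2.87
position: [0.4948, 0.1551, 0.2771]
ee_rot: [0.0, 0.688, 0.726, 0.0]
contact_force: [1.3, 0.4, 1.6]
width: 0.0127
gripper_force: 31.8
```

```bash
python3 -c "
from h import *
go(arc(1.81,.195),arc(1.81,.208));snap('d')
a=cv2.imread('pics/d_side.png')[90:240,190:310];cv2.imwrite('pics/c3.png',cv2.resize(a,None,fx=4,fy=4,interpolation=2))"
```

```text
pos [0.4948 0.1551 0.2771] t 2.8667 F [1.3349 0.4388 1.5516] w 0.012731325123010014 turn units 0.004168732397342593
[0.4962 0.1529 0.2744] [-0.0916  0.0546 -0.0136]
[0.4961 0.156  0.2871] [ 0.0317  0.0551 -0.5188]
```

View pics/c3.png

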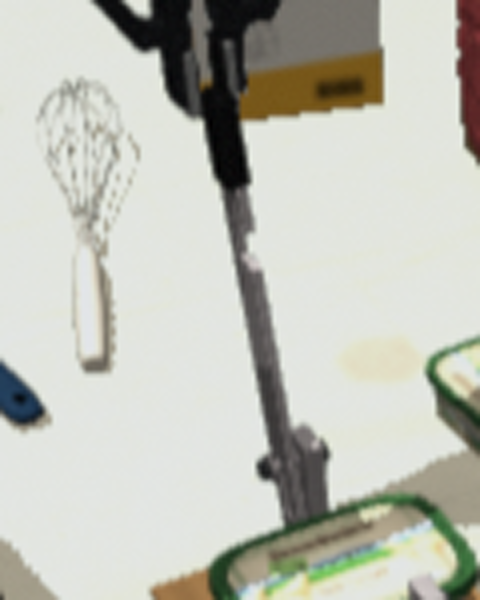

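```bash
python3 -c "
from h import *
s=get_state();p=s['position']
for n in('side','top'):
  f=lambda X:np.round((np.array(proj(n,X))-(190,90))*4 if n=='side' else proj(n,X),1)
  print(n,'tcp',f(p),'tip',f(p-[0,0,.022]),'arcmid',f(arc(1.81,.195)),'end',f(arc(1.81,.221)),'inner',f(arc(1.81,.169)),'piv',f(arc(0,0)),'slot',f(arc(1.81,.137)))
for n,w in(('top',(150,240,250,300)),('side',(225,275,100,215))):
    P,H=cloud('a',n,*w);m=(P[:,2]>.125)&(P[:,2]<.4)&(P[:,0]<.52)&(P[:,0]>.47)&(P[:,1]<.2)
    Q=P[m]
    for z in np.arange(.13,.31,.02):
      k=Q[abs(Q[:,2]-z)<.005]
      if len(k):print(n,z,k.min(0)[:2],k.max(0)[:2],len(k))
"
```

```text
side tcp [209.7 122.3] tip [214.3 159.7] arcmid [214.5 127.9] end [204.7  78.9] inner [224.2 175.8] piv [282.5 465. ] slot [235.8 233.5]
top tcp [175.7 276.7] tip [179.8 277.8] arcmid [177.9 275.8] end [168.3 274.5] inner [186.8 276.9] piv [232.6 282.8] slot [196.9 278.2]
top 0.13 [0.4934 0.0996] [0.5008 0.1283] 14
top 0.15 [0.4939 0.1044] [0.4997 0.126 ] 21
top 0.16999999999999998 [0.4947 0.1076] [0.4998 0.1113] 10
top 0.18999999999999997 [0.493 0.112] [0.5001 0.1394] 18
top 0.20999999999999996 [0.4932 0.1157] [0.5001 0.1357] 34
top 0.22999999999999995 [0.4937 0.1198] [0.4998 0.1302] 15
top 0.24999999999999994 [0.4891 0.1225] [0.5023 0.1405] 23
top 0.2699999999999999 [0.4893 0.1279] [0.5034 0.1384] 37
top 0.2899999999999999 [0.489  0.1317] [0.503  0.1587] 55
side 0.13 [0.495  0.0996] [0.5023 0.131 ] 28
side 0.15 [0.4947 0.0986] [0.5013 0.1323] 25
side 0.16999999999999998 [0.4938 0.1063] [0.5014 0.1352] 27
side 0.18999999999999997 [0.4945 0.1052] [0.5018 0.1401] 27
side 0.20999999999999996 [0.4935 0.1122] [0.5017 0.1428] 39
side 0.22999999999999995 [0.4936 0.1187] [0.5006 0.1477] 21
side 0.24999999999999994 [0.4896 0.1198] [0.5004 0.1444] 26
side 0.2699999999999999 [0.4891 0.1234] [0.5045 0.1481] 42
side 0.2899999999999999 [0.489  0.1287] [0.5046 0.1521] 44
```

The centre-line slices put the lean nearer 1.74 rad than 1.81, so the pads hold only the grip's back edge. I'll open and regrasp about 14 mm closer.

Emit:
drive_tool --pt "0 0 0 0" --pt "0 0 0 0" --pt "0 0 0 0" --pt "0 0 0 0" --pt "0 0 0 0" --pt "0 0 0 0" --pt "0 0 0 0" --pt "0 0 0 0" --grip 45

```text
clock: 3.63
position: [0.4944, 0.1551, 0.2769]
ee_rot: [-0.0, 0.688, 0.726, 0.0]
contact_force: [0.7, 0.3, -0.4]
width: 0.0454
gripper_force: 0.0
```

```bash
python3 -c "
from h import *
go(arc(1.74,.194));snap('e')
P,H=cloud('e','side',225,275,100,215);m=(P[:,2]>.125)&(P[:,2]<.25)&(P[:,0]<.52)&(P[:,0]>.47)&(P[:,1]<.2)
Q=P[m]
for z in np.arange(.15,.25,.02):
  k=Q[abs(Q[:,2]-z)<.008];print(z,k.min(0)[:2],k.max(0)[:2],np.arctan2(k[:,1].min()/2+k[:,1].max()/2-.1067,z-.085))"
```

```text
pos [0.4944 0.1551 0.2769] t 3.6333 F [ 0.6608  0.2931 -0.3832] w 0.045440592721714614 turn units 0.0049233295274601595
[0.497  0.1394 0.2762] [-0.6329  0.0689 -0.0935]
0.15 [0.4943 0.1008] [0.5022 0.1311] 0.14104118346037045
0.16999999999999998 [0.4942 0.1015] [0.502  0.1379] 0.15170988803267438
0.18999999999999997 [0.4931 0.1082] [0.5017 0.1427] 0.17649894960737922
0.20999999999999996 [0.4937 0.1095] [0.5013 0.1459] 0.1666358050810523
0.22999999999999995 [0.4936 0.1201] [0.5011 0.1469] 0.18289103954147745
```

Emit:
drive_tool --pt "-0.3 0.07 -0.05 0" --pt "-0.6 0.08 -0.1 0" --pt "-0.6 0.08 -0.1 0" --pt "-0.6 0.08 -0.1 0" --pt "-0.6 0.08 -0.1 0" --pt "-0.6 0.08 -0.1 0" --pt "-0.6 0.08 -0.1 0" --pt "-0.6 0.08 -0.1 0"

```text
clock: 4.4
position: [0.4972, 0.1404, 0.2794]
ee_rot: [-0.0, 0.687, 0.726, 0.0]
contact_force: [-0.4, -0.4, -0.0]
width: 0.0447
gripper_force: 0.0
```

Emit:
drive_tool --pt "0 0 0 0" --pt "0 0 0 0" --pt "0 0 0 0" --pt "0 0 0 0" --pt "0 0 0 0" --pt "0 0 0 0" --pt "0 0 0 0" --pt "0 0 0 0" --grip 5 --newtons 40

```text
clock: 5.07
position: [0.4972, 0.1403, 0.2794]
ee_rot: [-0.0, 0.688, 0.726, 0.0]
contact_force: [0.4, -0.3, 0.9]
width: 0.0127
gripper_force: 44.4
```

```bash
python3 -c "
from h import *
go(*[arc(t,r) for t,r in((1.74,.194),(1.74,.206),(1.6,.206),(1.45,.206),(1.3,.206),(1.15,.206),(1.0,.206))])"
```

```text
pos [0.4972 0.1403 0.2794] t 5.0667 F [ 0.382  -0.3421  0.8893] w 0.012674227335595048 turn units 0.005723885384994933
[0.497  0.1394 0.2762] [-0.0345 -0.0098  0.0074]
[0.4969 0.1414 0.2881] [ 0.0464 -0.0098 -0.4658]
[0.4984 0.1128 0.2909] [-1.1005 -0.0105 -0.5801]
[0.5001 0.082  0.2895] [-2.3341 -0.0112 -0.5237]
[0.5017 0.0518 0.2835] [-3.5454 -0.0119 -0.2837]
[0.5033 0.0228 0.273 ] [-4.7072 -0.0126  0.1347]
[ 0.5048 -0.0043  0.2583] [-5.7934 -0.0132  0.722 ]
```

Emit:
drive_tool --pt "0.02 0 -0.15 0" --pt "0.04 0 -0.3 0" --pt "0.05 0 -0.46 0" --pt "-0.3 -0.01 -0.5 0" --pt "-0.7 -0.01 -0.55 0" --pt "-1.1 -0.01 -0.58 0" --pt "-1.1 -0.01 -0.58 0" --pt "-1.1 -0.01 -0.58 0"

```text
clock: 5.73
position: [0.4987, 0.1117, 0.2944]
ee_rot: [0.0, 0.688, 0.726, 0.0]
contact_force: [-0.1, 0.3, 1.8]
width: 0.0124
gripper_force: 43.8
```

```bash
python3 -c "
from h import *
go(*[arc(t,r) for t,r in((1.6,.206),(1.45,.206),(1.3,.206),(1.15,.206),(1.0,.206),(.85,.206),(.7,.206))]);snap('f')
a=cv2.imread('pics/f_side.png')[90:240,190:310];cv2.imwrite('pics/c4.png',cv2.resize(a,None,fx=4,fy=4,interpolation=2))"
```

```text
pos [0.4987 0.1117 0.2944] t 5.7333 F [-0.0977  0.3197  1.8286] w 0.012404240556036969 turn units -0.011004622063704714
[0.4984 0.1128 0.2909] [ 0.0431 -0.0107  0.0198]
[0.5001 0.082  0.2895] [-1.1905 -0.0093  0.0764]
[0.5017 0.0518 0.2835] [-2.4017 -0.0082  0.3168]
[0.5033 0.0228 0.273 ] [-3.5634 -0.0072  0.7355]
[ 0.5048 -0.0043  0.2583] [-4.6495 -0.0065  1.323 ]
[ 0.5061 -0.029   0.2398] [-5.6356 -0.0061  2.0663]
[ 0.5073 -0.0505  0.2177] [-6.4995 -0.0059  2.9486]
```

View pics/c4.png

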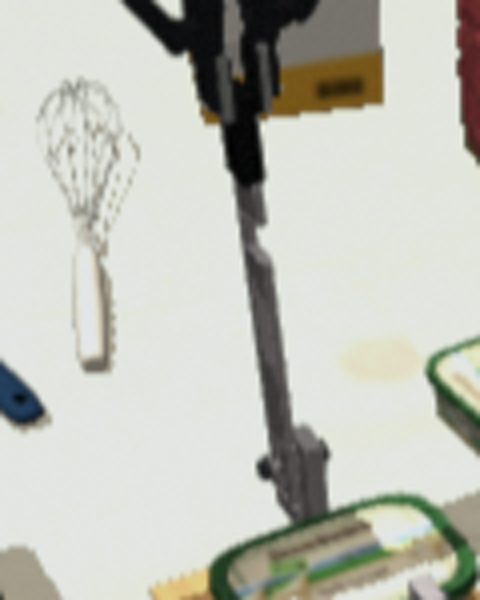

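The bar follows the fingers: the slot is now at crop (258,240), and the fingers hold the grip's middle. I'll continue along the arc.

Emit:
drive_tool --pt "-0.6 0 0.03 0" --pt "-1.2 -0.01 0.08 0" --pt "-1.8 -0.01 0.18 0" --pt "-2.4 -0.01 0.32 0" --pt "-3.0 -0.01 0.51 0" --pt "-3.55 -0.01 0.73 0" --pt "-4.1 -0.01 1.01 0" --pt "-4.65 -0.01 1.32 0"

```text
clock: 6.5
position: [0.505, -0.0038, 0.2613]
ee_rot: [0.001, 0.687, 0.726, 0.001]
contact_force: [-0.5, 0.4, 1.3]
width: 0.0128
gripper_force: 41.0
```

```bash
python3 -c "
from h import *
go(*[arc(t,r) for t,r in((1.0,.206),(.85,.206),(.7,.206),(.55,.206),(.4,.206),(.3,.206))]);snap('g')
a=cv2.imread('pics/g_side.png')[110:310,200:350];cv2.imwrite('pics/c5.png',cv2.resize(a,None,fx=3,fy=3,interpolation=2))
p=get_state()['position']-np.array([0,0,.003]);d=p-np.r_[PIV,.085];print('r',np.linalg.norm(d),'th',np.arctan2(d[2],-d[:2]@ey))
for r in(.126,.138,.142,.146,.150): print(r,(np.array(proj('side',np.r_[PIV,.085]+d/np.linalg.norm(d)*r))-(200,110))*3)
print(proj('side',np.r_[PIV,.085]))"
```

```text
pos [ 0.505  -0.0038  0.2613] t 6.5 F [-0.5045  0.4211  1.269 ] w 0.012805464444657622 turn units 0.007200391104366606
[ 0.5048 -0.0043  0.2583] [-0.0194 -0.0115 -0.0029]
[ 0.5061 -0.029   0.2398] [-1.0054 -0.0135  0.7405]
[ 0.5073 -0.0505  0.2177] [-1.8693 -0.0155  1.6228]
[ 0.5082 -0.0686  0.1927] [-2.5917 -0.0177  2.6243]
[ 0.509  -0.0827  0.1652] [-3.1563 -0.0199  3.7225]
[ 0.5094 -0.0897  0.1459] [-3.4386 -0.0213  4.4963]
r 0.20520520086630767 th 0.9948214245106224
0.126 [208.9922 218.2392]
0.138 [211.8561 210.7912]
0.142 [212.8229 208.277 ]
0.146 [213.7959 205.7466]
0.15 [214.7751 203.2   ]
(np.float64(260.63000217566366), np.float64(206.24064455147175))
```

View pics/c5.png

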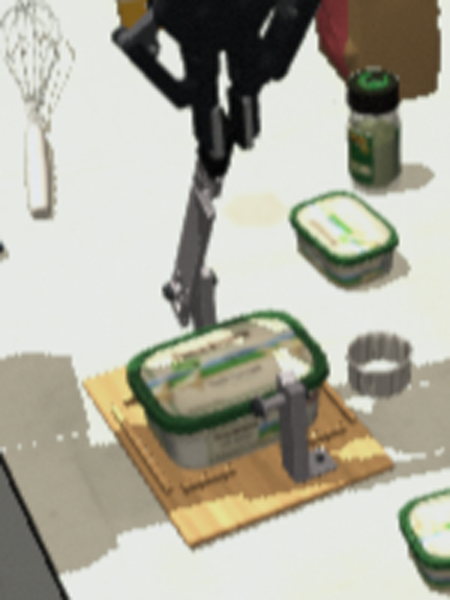

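The bar is swinging down as planned: pivot at crop (180,293), grip in the fingers at about (215,150), and tub and cutter unmoved. I'll continue to about 0.3 rad and check the slot against the bolt.

Emit:
drive_tool --pt "-0.55 -0.01 0.37 0" --pt "-1.0 -0.01 0.74 0" --pt "-1.45 -0.01 1.16 0" --pt "-1.87 -0.02 1.62 0" --pt "-2.24 -0.02 2.1 0" --pt "-2.6 -0.02 2.62 0" --pt "-2.9 -0.02 3.15 0" --pt "-3.16 -0.02 3.72 0"

```text
clock: 7.27
position: [0.5104, -0.087, 0.1687]
ee_rot: [0.005, 0.687, 0.726, -0.002]
contact_force: [1.1, -10.8, 7.1]
width: 0.0127
gripper_force: 44.4
```

Emit:
drive_tool --pt "-0.15 0 0.4 0" --pt "-0.28 0 0.78 0" --pt "-0.28 0 0.78 0" --pt "-0.28 0 0.78 0" --pt "-0.28 0 0.78 0" --pt "-0.28 0 0.78 0" --pt "-0.28 0 0.78 0" --pt "-0.28 0 0.78 0"

```text
clock: 7.93
position: [0.5111, -0.0954, 0.1499]
ee_rot: [0.006, 0.687, 0.727, -0.003]
contact_force: [0.7, -12.8, 4.9]
width: 0.0126
gripper_force: 50.9
```

```bash
python3 -c "
from h import *
go(*[arc(t,r) for t,r in((.3,.206),(.2,.206),(.12,.207),(.06,.208),(0,.208))]);snap('k')
a=cv2.imread('pics/k_side.png')[170:290,230:350];cv2.imwrite('pics/c6.png',cv2.resize(a,None,fx=5,fy=5,interpolation=2))
p=get_state()['position']-np.array([0,0,.003]);d=p-np.r_[PIV,.085];r=np.linalg.norm(d);e=d/r;print('r',r,'th',np.arctan2(d[2],-d[:2]@ey))
dn=np.r_[-ey*(-e[2]),0]*0;c=-d[:2]@ey/r;s=d[2]/r;dn=np.r_[-ey*s,0]+[0,0,-c];dn=np.r_[ey*s,-c]*np.r_[1,1,1] if 0 else np.r_[ey*-s*-1,-c]
for q in(.126,.138,.142,.146,.150,.154): print(q,(np.array(proj('side',np.r_[PIV,.085]+e*q+dn*.014))-(230,170))*5)
print('grip inner',(np.array(proj('side',np.r_[PIV,.085]+e*(r-.026)))-(230,170))*5,'bolt2',(np.array(proj('side',arc(0,.15)))-(230,170))*5)"
```

```text
pos [ 0.5111 -0.0954  0.1499] t 7.9333 F [  0.7209 -12.8035   4.9195] w 0.012600652404183656 turn units 0.020465633738082478
[ 0.5094 -0.0897  0.1459] [ 0.2294 -0.0544  0.0387]
[ 0.5097 -0.0948  0.1259] [ 0.0353 -0.0583  0.8392]
[ 0.5099 -0.0984  0.1098] [-0.1016 -0.0614  1.4867]
[ 0.51   -0.1005  0.0975] [-0.1803 -0.0637  1.98  ]
[ 0.51   -0.1009  0.085 ] [-0.1892 -0.0659  2.479 ]
r 0.2117646755440218 th 0.29675881563795425
0.126 [263.7098 283.4677]
0.138 [275.3846 292.1958]
0.142 [279.3206 295.1384]
0.146 [283.2791 298.0977]
0.15 [287.2602 301.0741]
0.154 [291.2643 304.0675]
grip inner [326.8818 308.3789] bolt2 [300.6425 372.9818]
```

View pics/c6.png

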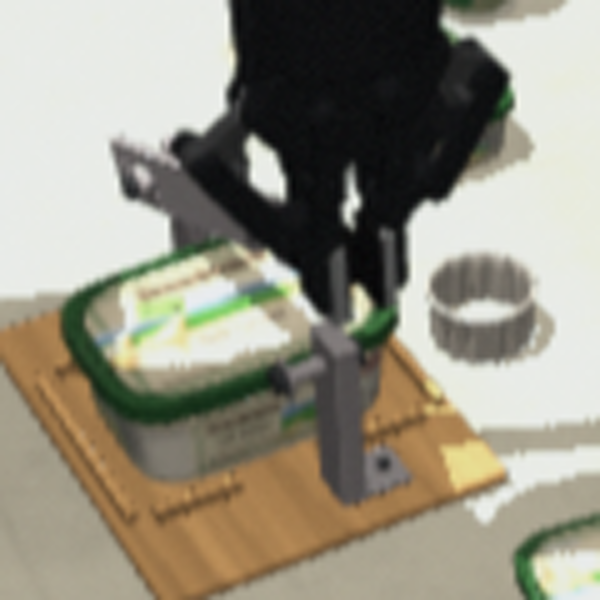

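The bar is down at about 0.3 rad: pivot head at crop (140,178), second bolt head at (285,377), tub and cutter in place. There is an unexpected 13 N outward push on the tool, so I'll find its cause first.

```bash
python3 -c "
from h import *
s=get_state();print(s['contact_force'],s['moment'],s['qpos'])
b=cv2.imread('pics/k_top.png')[235:335,190:360];a=cv2.imread('pics/k_side.png')[190:250,240:330]
b=cv2.resize(b,None,fx=3.5,fy=3.5,interpolation=2);a=cv2.resize(a,None,fx=3.8,fy=3.8,interpolation=2)
o=np.zeros((600,600,3),np.uint8);o[:b.shape[0],:b.shape[1]]=b;o[355:355+a.shape[0],:a.shape[1]]=a;cv2.imwrite('pics/c7.png',o)
"
```

```text
[ -0.4255 -12.1898   5.8778] [-1.8131  0.0311 -0.0217] [-0.3113  0.2445  1.7452 -0.0107  1.1435 -0.3632]
```

View pics/c7.png

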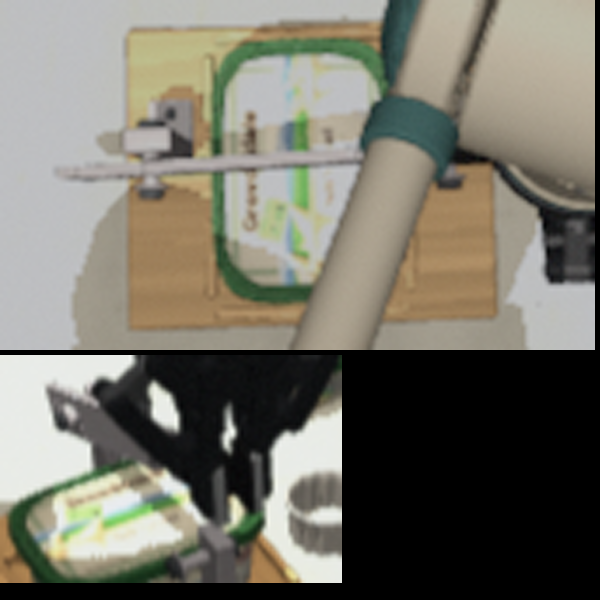

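```bash
python3 -c "
from h import *
def sl(th,s,o=.014):
    e=np.r_[-ey*np.cos(th),np.sin(th)];dn=np.r_[-ey*np.sin(th),-np.cos(th)]
    return np.round(proj('side',np.r_[PIV,.085]+e*(.15+s)+dn*o),1)
for th in(1.72,1.76):print('a',th,[sl(th,s) for s in(-.018,-.014,-.01)])
for th in(1.57,1.6):print('f',th,[sl(th,s) for s in(-.018,-.014,-.01,-.006,-.002,.002)])
for s in(-.018,-.01,-.002,.006,.012):
  print('k top rear?',s)
# bar end & pivot in top, k and g
for t in 'gk':
  P,H=cloud(t,'side',235,300,170,250)
  Pc=P-np.r_[PIV,.085];X=Pc[:,:2]@ex;Y=Pc[:,:2]@ey;Z=Pc[:,2]
  m=(abs(X)<.0065)&(Z>-.03)&(Y<.06)&(Y>-.12)&(H[:,2]>60)
  th=.297 if t=='k' else .995
  u=-Y*np.cos(th)+Z*np.sin(th);v=-Y*-np.sin(th)*-1*-1 if 0 else Y*np.sin(th)+Z*np.cos(th)
  m&=abs(v)<.02
  print(t,m.sum(),'u range',np.percentile(u[m],[0,2,10,90,98,100]),'v',np.percentile(v[m],[2,50,98]))
  P,H=cloud(t,'top',190,340,255,300);Pc=P-np.r_[PIV,.085];X=Pc[:,:2]@ex;Y=Pc[:,:2]@ey;Z=Pc[:,2]
  u=-Y*np.cos(th)+Z*np.sin(th);v=Y*np.sin(th)+Z*np.cos(th);m=(abs(X)<.0065)&(abs(v)<.02)
  print(t,'top',m.sum(),'u',np.percentile(u[m],[0,1,3,50,99]),'v',np.percentile(v[m],[2,20,50,80,98]))
"
```

```text
a 1.72 [array([254. , 154.4]), array([253.7, 152.7]), array([253.4, 150.9])]
a 1.76 [array([253. , 153.4]), array([252.7, 151.6]), array([252.3, 149.8])]
f 1.57 [array([257.8, 159.1]), array([257.6, 157.5]), array([257.5, 155.8]), array([257.3, 154.2]), array([257.1, 152.5]), array([256.9, 150.8])]
f 1.6 [array([257. , 158.1]), array([256.8, 156.4]), array([256.6, 154.7]), array([256.4, 153.1]), array([256.2, 151.4]), array([256. , 149.7])]
k top rear? -0.018
k top rear? -0.01
k top rear? -0.002
k top rear? 0.006
k top rear? 0.012
g 367 u range [-0.0366 -0.0261 -0.0033  0.1334  0.1642  0.1745] v [-0.0137  0.0038  0.0187]
g top 183 u [-0.1105 -0.1089 -0.1075 -0.0939  0.029 ] v [-0.0179 -0.0081  0.0021  0.0114  0.0154]
k 208 u range [-0.0457 -0.0429 -0.0334  0.09    0.1101  0.1247] v [-0.0084  0.0075  0.0193]
k top 263 u [-0.0489 -0.0483 -0.0444  0.005   0.1037] v [-0.0113  0.0032  0.0105  0.0161  0.0196]
```

The side and top clouds show the bar's rear end about 48 mm behind the pivot bolt. So the bar has run back to its inner stop and the pads have crept along the grip, which explains the push. I'll lower it to rest near the bolt, let go, back off and look.

Emit:
drive_tool --pt "-0.2 0 0 0" --pt "-0.3 0 0.2 0" --pt "-0.35 0 0.4 0" --pt "-0.4 0 0.6 0" --pt "-0.45 0 0.8 0" --pt "-0.5 0 1.0 0" --pt "-0.5 0 1.1 0" --pt "-0.5 0 1.1 0"

```text
clock: 8.7
position: [0.5106, -0.1055, 0.1206]
ee_rot: [0.003, 0.687, 0.727, -0.002]
contact_force: [0.7, -10.3, 4.7]
width: 0.0126
gripper_force: 56.7
```

```bash
python3 -c "
from h import *
go(arc(.12,.2));print(get_state()['moment'])
p=get_state()['position']-np.array([0,0,.003]);d=p-np.r_[PIV,.085];print('r',np.linalg.norm(d),'th',np.arctan2(d[2],-d[:2]@ey))"
```

```text
pos [ 0.5106 -0.1055  0.1206] t 8.7 F [  0.7152 -10.2725   4.7424] w 0.01262964475771128 turn units 0.020361344954033137
[ 0.5095 -0.0915  0.1089] [ 0.5666 -0.0118  0.344 ]
[-1.2574 -0.0189  0.0681]
r 0.21515591341602888 th 0.1523130985361944
```

Emit:
drive_tool --pt "0 0 0 0" --pt "0 0 0 0" --pt "0 0 0 0" --pt "0 0 -0.5 0" --pt "0 0 -1.5 0" --pt "0 0 -2.8 0" --pt "-1 0 -4 0" --pt "-2 0 -4.6 0" --grip 60

```text
clock: 9.37
position: [0.5133, -0.151, 0.2391]
ee_rot: [0.002, 0.686, 0.727, 0.001]
contact_force: [0.9, -1.2, -0.3]
width: 0.0599
gripper_force: 0.0
```

Emit:
drive_tool --pt "-1.2 0 0 0" --pt "-2.4 0 0 0" --pt "-2.8 0 0 0" --pt "-2.8 0 0 0" --pt "-2.8 0 0 0" --pt "-2.8 0 0 0" --pt "-2.8 0 0 0" --pt "-2.8 0 0 0"

```text
clock: 10.03
position: [0.5159, -0.2201, 0.2358]
ee_rot: [-0.0, 0.687, 0.727, 0.0]
contact_force: [0.6, 0.3, -0.0]
width: 0.06
gripper_force: 0.0
```

```bash
python3 -c "
from h import *
go(arc(.12,.195));snap('m')
b=cv2.imread('pics/m_top.png')[240:330,190:390];a=cv2.imread('pics/m_side.png')[180:290,240:350]
b=cv2.resize(b,None,fx=2.6,fy=2.6,interpolation=2);a=cv2.resize(a,None,fx=3.2,fy=3.2,interpolation=2)
o=np.zeros((590,520,3),np.uint8);o[:b.shape[0],:b.shape[1]]=b;o[236:236+a.shape[0],:a.shape[1]]=a;cv2.imwrite('pics/c8.png',o)
for n,w in(('top',(190,390,255,300)),('side',(240,350,180,290))):
  P,H=cloud('m',n,*w);Pc=P-np.r_[PIV,.085];X=Pc[:,:2]@ex;U=-Pc[:,:2]@ey;Z=Pc[:,2]
  m=(X>-.0085)&(X<.0085)&(Z>-.02)&(Z<.06)
  for u in np.arange(-.05,.24,.01):
    k=m&(abs(U-u)<.004)
    if k.sum():print(n,round(u,3),k.sum(),'zmax %.4f'%np.percentile(Z[k],90),'x %.4f %.4f'%(X[k].min(),X[k].max()),'V',np.median(H[k][:,2]))
"
```

```text
pos [ 0.5159 -0.2201  0.2358] t 10.0333 F [ 0.6379  0.2625 -0.04  ] w 0.06004276489650703 turn units 0.01998154251608997
[ 0.5092 -0.0865  0.1083] [5.346  0.033  4.9828]
top -0.05 7 zmax 0.0090 x -0.0042 0.0007 V 180.0
top -0.04 17 zmax 0.0089 x -0.0042 0.0005 V 174.0
top -0.03 20 zmax 0.0113 x -0.0042 0.0019 V 169.0
top -0.02 21 zmax 0.0126 x -0.0040 0.0015 V 171.0
top -0.01 22 zmax 0.0144 x -0.0040 0.0080 V 163.0
top 0.0 43 zmax 0.0144 x -0.0076 0.0077 V 154.0
top 0.01 31 zmax 0.0148 x -0.0041 0.0081 V 154.0
top 0.02 23 zmax 0.0171 x -0.0040 0.0018 V 166.0
top 0.03 22 zmax 0.0187 x -0.0074 0.0071 V 153.5
top 0.04 20 zmax 0.0192 x -0.0040 0.0009 V 150.5
top 0.05 23 zmax 0.0198 x -0.0039 0.0083 V 149.0
top 0.06 23 zmax 0.0205 x -0.0039 0.0080 V 171.0
top 0.07 18 zmax 0.0225 x -0.0067 0.0016 V 163.0
top 0.08 22 zmax 0.0235 x -0.0071 0.0012 V 178.5
top 0.09 20 zmax 0.0252 x -0.0038 0.0052 V 173.0
top 0.1 23 zmax 0.0263 x -0.0038 0.0069 V 171.0
top 0.11 21 zmax 0.0281 x -0.0037 0.0083 V 168.0
top 0.12 24 zmax 0.0287 x -0.0065 0.0080 V 145.0
top 0.13 17 zmax 0.0309 x -0.0036 0.0011 V 183
[... 1081 characters left out ...]
 V 160.0
side 0.09 33 zmax 0.0262 x -0.0068 0.0075 V 155.0
side 0.1 34 zmax 0.0269 x -0.0082 0.0072 V 192.0
side 0.11 38 zmax 0.0299 x -0.0084 0.0078 V 179.5
side 0.12 37 zmax 0.0307 x -0.0084 0.0083 V 112.0
side 0.13 11 zmax 0.0336 x -0.0020 0.0033 V 202.0
side 0.14 19 zmax 0.0346 x -0.0026 0.0049 V 165.0
side 0.15 33 zmax 0.0347 x -0.0085 0.0041 V 105.0
side 0.16 17 zmax 0.0374 x -0.0083 0.0084 V 157.0
side 0.17 24 zmax 0.0373 x -0.0061 0.0049 V 23.0
side 0.18 28 zmax 0.0381 x -0.0065 0.0071 V 18.0
side 0.19 26 zmax 0.0399 x -0.0072 0.0068 V 14.0
side 0.2 35 zmax 0.0396 x -0.0067 0.0072 V 12.0
side 0.21 57 zmax 0.0403 x -0.0061 0.0084 V 11.0
side 0.22 3 zmax 0.0274 x -0.0033 -0.0006 V 13.0
```

View pics/c8.png

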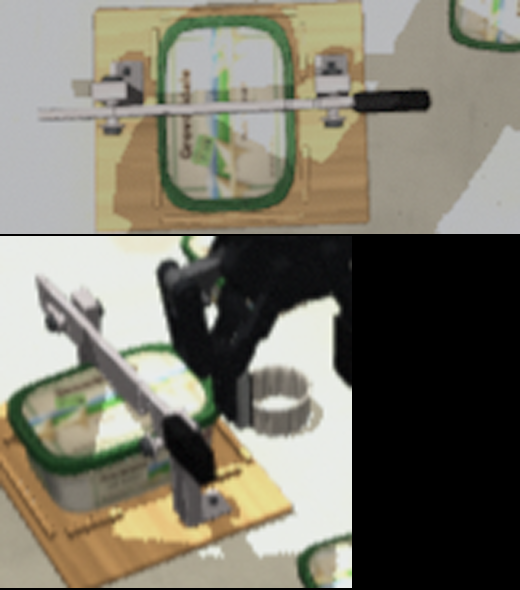

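The top crop shows the bar across the tub with its grip from (355,101) to (430,101), resting on the second bolt. The side crop shows the same, with tub and cutter unmoved. The bar is at about 0.12 rad with the grip centre about 191 mm from the pivot bolt, so it is still about 17 mm too far in. I'll regrasp at the grip's middle.

Emit:
drive_tool --pt "1.3 0.01 0 0.02" --pt "2.6 0.02 0 0.02" --pt "3.9 0.03 0.3 0.02" --pt "5.2 0.03 1 0.02" --pt "5.2 0.03 2 0.02" --pt "5.2 0.03 2.8 0.02" --pt "5.2 0.03 3.2 0.02" --pt "5.2 0.03 3.2 0.02" --grip 40

```text
clock: 10.8
position: [0.508, -0.0907, 0.1538]
ee_rot: [-0.002, 0.688, 0.726, -0.001]
contact_force: [-0.4, 0.4, 0.1]
width: 0.04
gripper_force: 0.0
```

```bash
python3 -c "
from h import *
go(arc(.119,.191))"
```

```text
pos [ 0.508  -0.0907  0.1538] t 10.8 F [-0.3759  0.3664  0.1213] w 0.040042055047291775 turn units -0.007605769260504024
[ 0.509  -0.0826  0.1077] [0.32   0.0643 1.7264]
```

Emit:
drive_tool --pt "0.3 0.06 0.5 0" --pt "0.3 0.06 1.0 0" --pt "0.3 0.06 1.4 0" --pt "0.3 0.06 1.7 0" --pt "0.3 0.06 1.7 0" --pt "0.3 0.06 1.7 0" --pt "0.3 0.06 1.7 0" --pt "0.3 0.06 1.7 0"

```text
clock: 11.47
position: [0.5114, -0.0844, 0.1141]
ee_rot: [0.001, 0.688, 0.725, 0.0]
contact_force: [-0.2, -0.3, -0.2]
width: 0.04
gripper_force: 0.0
```

Emit:
drive_tool --pt "0 0 0 0" --pt "0 0 0 0" --pt "0 0 0 0" --pt "0 0 0 0" --pt "0 0 0 0" --pt "0 0 0 0" --pt "0 0 0 0" --pt "0 0 0 0" --grip 5 --newtons 45

```text
clock: 12.13
position: [0.511, -0.0842, 0.1137]
ee_rot: [0.0, 0.688, 0.725, 0.0]
contact_force: [-0.2, -0.1, 3.5]
width: 0.0083
gripper_force: 45.4
```

```bash
python3 -c "
from h import *
go(arc(.119,.191),arc(.14,.191),arc(.14,.2075))"
```

```text
pos [ 0.511  -0.0842  0.1137] t 12.1333 F [-0.2283 -0.1407  3.5032] w 0.008263161271056528 turn units -0.014358239370359044
[ 0.509  -0.0826  0.1077] [ 0.0705 -0.0748  0.1195]
[ 0.509  -0.0821  0.1117] [ 0.0912 -0.0748 -0.0396]
[ 0.5099 -0.0984  0.114 ] [-0.5624 -0.0737 -0.1315]
```

Width 8.3 mm means the pads pinch the rounded upper edge. I'll reopen, go 9 mm lower and grasp again.

Emit:
drive_tool --pt "0 0 0 0" --pt "0 0 0 0" --pt "0 0 0 0" --pt "0 0 0 0" --pt "0.03 -0.05 0.15 0" --pt "0.03 -0.05 0.36 0" --pt "0.03 -0.05 0.36 0" --pt "0.03 -0.05 0.36 0" --grip 40

```text
clock: 12.8
position: [0.509, -0.0833, 0.1037]
ee_rot: [-0.001, 0.688, 0.725, -0.0]
contact_force: [0.4, -0.3, 0.9]
width: 0.0399
gripper_force: 0.0
```

Emit:
drive_tool --pt "0 0 0 0" --pt "0 0 0 0" --pt "0 0 0 0" --pt "0 0 0 0" --pt "0 0 0 0" --pt "0 0 0 0" --pt "0 0 0 0" --pt "0 0 0 0" --grip 5

```text
clock: 13.47
position: [0.5096, -0.0835, 0.1045]
ee_rot: [0.0, 0.688, 0.725, 0.0]
contact_force: [-0.1, -0.1, 1.5]
width: 0.0126
gripper_force: 47.3
```

```bash
python3 -c "
from h import *
go(arc(.119,.191),arc(.14,.191),arc(.14,.2075));snap('n')
for n,w in(('top',(190,390,255,300)),):
  P,H=cloud('n',n,*w);Pc=P-np.r_[PIV,.085];X=Pc[:,:2]@ex;U=-Pc[:,:2]@ey;Z=Pc[:,2]
  m=(X>-.006)&(X<.006)&(Z>-.02)&(Z<.045)
  print('rear',np.percentile(U[m],[0,1]))
  for u in np.arange(0,.24,.02):
    k=m&(abs(U-u)<.005)
    if k.sum():print(n,round(u,3),k.sum(),'zmax %.4f'%np.percentile(Z[k],90))
"
```

```text
pos [ 0.5096 -0.0835  0.1045] t 13.4667 F [-0.0515 -0.1203  1.528 ] w 0.01259357719445161 turn units -0.014765959632587007
[ 0.509  -0.0826  0.1077] [ 0.0372 -0.0233 -0.2452]
[ 0.509  -0.0821  0.1117] [ 0.0579 -0.0233 -0.4043]
[ 0.5099 -0.0984  0.114 ] [-0.5957 -0.0222 -0.4963]
rear [-0.0487 -0.047 ]
top 0.0 38 zmax 0.0139
top 0.02 29 zmax 0.0171
top 0.04 23 zmax 0.0191
top 0.06 30 zmax 0.0212
top 0.08 23 zmax 0.0239
top 0.1 9 zmax 0.0258
top 0.14 6 zmax 0.0305
```

Emit:
drive_tool --pt "0 0 -0.1 0" --pt "0 0 -0.15 0" --pt "-0.15 0 -0.17 0" --pt "-0.3 0 -0.19 0" --pt "-0.45 0 -0.21 0" --pt "-0.6 0 -0.23 0" --pt "-0.66 0 -0.24 0" --pt "-0.66 0 -0.24 0"

```text
clock: 14.23
position: [0.5103, -0.1007, 0.1104]
ee_rot: [0.0, 0.688, 0.725, -0.0]
contact_force: [-0.7, -0.2, -1.5]
width: 0.0122
gripper_force: 46.9
```

```bash
python3 -c "
from h import *
go();snap('p')
for n,w in(('top',(190,390,255,300)),):
  P,H=cloud('p',n,*w);Pc=P-np.r_[PIV,.085];X=Pc[:,:2]@ex;U=-Pc[:,:2]@ey;Z=Pc[:,2]
  m=(X>-.006)&(X<.006)&(Z>-.02)&(Z<.045)
  print('rear',np.percentile(U[m],[0,1]))
  for u in np.arange(0,.24,.02):
    k=m&(abs(U-u)<.005)
    if k.sum():print(n,round(u,3),k.sum(),'zmax %.4f'%np.percentile(Z[k],90))
"
```

```text
pos [ 0.5103 -0.1007  0.1104] t 14.2333 F [-0.7106 -0.2205 -1.5411] w 0.012151025911769458 turn units -0.01889337498365685
rear [-0.0311 -0.0293]
top 0.0 38 zmax 0.0142
top 0.02 29 zmax 0.0172
top 0.04 25 zmax 0.0203
top 0.06 30 zmax 0.0233
top 0.08 23 zmax 0.0257
top 0.1 30 zmax 0.0286
top 0.12 24 zmax 0.0310
```

The bar followed by 17.6 mm: its rear end moved from −48.7 to −31.1 mm, so the slide is now about 0. I'll lower it onto the bolt.

Emit:
drive_tool --pt "-0.03 0 0.2 0" --pt "-0.05 0 0.4 0" --pt "-0.06 0 0.6 0" --pt "-0.07 0 0.8 0" --pt "-0.08 0 1.0 0" --pt "-0.08 0 1.15 0" --pt "-0.08 0 1.25 0" --pt "-0.08 0 1.25 0"

```text
clock: 15.0
position: [0.5107, -0.1022, 0.0806]
ee_rot: [0.0, 0.688, 0.725, 0.0]
contact_force: [-3.6, -1.6, 14.2]
width: 0.0121
gripper_force: 49.1
```

```bash
cat > lv.py <<'E'
from h import *
import sys
go();snap(sys.argv[1])
P,H=cloud(sys.argv[1],'top',190,390,255,300);Pc=P-np.r_[PIV,.085];X=Pc[:,:2]@ex;U=-Pc[:,:2]@ey;Z=Pc[:,2]
m=(X>-.005)&(X<.004)&(Z>-.02)&(Z<.045)
print('rear',np.percentile(U[m],[0,1]))
for u in np.arange(-.02,.24,.02):
    k=m&(abs(U-u)<.005)
    if k.sum():print(round(u,3),k.sum(),'z90 %.4f med %.4f'%(np.percentile(Z[k],90),np.median(Z[k])))
E
python3 lv.py q
```

```text
pos [ 0.5107 -0.1022  0.0806] t 15.0 F [-3.6361 -1.5518 14.2042] w 0.012092754349315438 turn units -0.015109334730655838
rear [-0.0324 -0.0307]
-0.02 25 z90 0.0151 med 0.0129
0.0 28 z90 0.0144 med 0.0124
0.02 28 z90 0.0139 med 0.0118
0.04 24 z90 0.0148 med 0.0125
0.06 23 z90 0.0150 med 0.0122
0.08 30 z90 0.0141 med 0.0117
0.1 22 z90 0.0136 med 0.0119
0.12 28 z90 0.0136 med 0.0113
0.18 2 z90 0.0098 med 0.0028
```

The bar is level and the tool feels 14 N of seating contact, so it is home. I'll release, rise straight up, back off and check.

Emit:
drive_tool --pt "0 0 -0.05 0" --pt "0 0 -0.05 0" --pt "0 0 -0.05 0" --pt "0 0 -0.05 0" --pt "0 0 -0.05 0" --pt "0 0 -0.6 0" --pt "0 0 -1.6 0" --pt "0 0 -2.8 0" --grip 45

```text
clock: 15.77
position: [0.5088, -0.1013, 0.1479]
ee_rot: [-0.003, 0.688, 0.725, -0.001]
contact_force: [1.6, 0.2, 0.2]
width: 0.0451
gripper_force: 0.0
```

Emit:
drive_tool --pt "0 0 -1.2 0" --pt "0 0 -2.4 0" --pt "-1.2 0 -3.2 0" --pt "-2.4 0 -3.2 0" --pt "-3.4 0 -3.2 0" --pt "-3.4 0 -3.2 0" --pt "-3.4 0 -3.2 0" --pt "-3.4 0 -3.2 0"

```text
clock: 16.43
position: [0.5145, -0.1862, 0.2285]
ee_rot: [-0.001, 0.688, 0.725, 0.0]
contact_force: [0.6, 0.3, 0.5]
width: 0.0447
gripper_force: 0.0
```

```bash
python3 lv.py r; python3 -c "
from h import *
b=cv2.imread('pics/r_top.png')[200:330,190:480];a=cv2.imread('pics/r_side.png')[180:290,240:350]
b=cv2.resize(b,None,fx=2,fy=2,interpolation=2);a=cv2.resize(a,None,fx=3,fy=3,interpolation=2)
o=np.zeros((595,580,3),np.uint8);o[:260]=b;o[262:592,:330]=a;cv2.imwrite('pics/c9.png',o)"
```

```text
pos [ 0.5145 -0.1862  0.2285] t 16.4333 F [0.5908 0.2727 0.4764] w 0.04473549433314833 turn units -0.019332866562740903
rear [-0.0319 -0.0298]
-0.02 23 z90 0.0150 med 0.0130
0.0 29 z90 0.0143 med 0.0114
0.02 27 z90 0.0140 med 0.0117
0.04 24 z90 0.0135 med 0.0118
0.06 21 z90 0.0149 med 0.0116
0.08 29 z90 0.0143 med 0.0121
0.1 21 z90 0.0140 med 0.0117
0.12 27 z90 0.0142 med 0.0121
0.14 19 z90 0.0146 med 0.0121
0.16 24 z90 0.0144 med 0.0115
0.18 30 z90 0.0129 med 0.0109
0.2 28 z90 0.0119 med 0.0105
0.22 30 z90 0.0129 med 0.0111
```

View pics/c9.png

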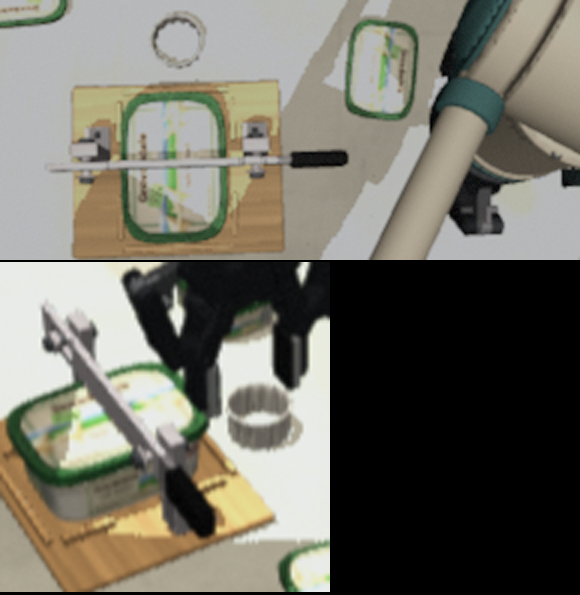

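The bar lies level (top edge at +14 mm along its whole length) over both bolts, with the grip free at top crop (320,158). The tub at (173,165) and the cutter at (178,38) are in place, and the robot touches nothing. I'll hand it in.

```bash
python3 -c "
from rig import order
print(order.sign_off())"
```

```text
the job is handed in; nothing more can be done
None
```

The hold-down bar lies level and home on the second bolt, released, with the tub and cutter in place; the lemon was never approached but is not in the final picture, and I handed the job in at about 16.5 s.

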